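# Set the vase for its photo and turn up the lamp through the knob guard

## Task

Set up the next shot: first take the white vase off the dimmer's yellow guard and stand it gently upright on the middle of the narrow plinth. Then turn up the lamp: reach down through the openings of the guard and turn the sunken three-armed knob clockwise, stroke by stroke, until its red pointer stands at the green mark, never letting it run 25 mm or more past. Do not bang or lean hard on the dimmer, and leave the other pots standing where they are.

Things in the scene. Friction and masses are not known exactly. Their poses are not given: they have to be found in the camera images.
- dimmer: The lamp's dimmer, fixed: blue housing, x -110 to +150, y -115 to +115 mm, flat top 68 mm above the table. Origin on the table on the knob's vertical axis, z up. On it lies a grey bezel ring, radius 82 to 100 mm, top at 90 mm; inside the bezel turns the knob's white dial disc, top at 74 mm.
- guard (a point): Top centre of the yellow guard, on the knob's axis, 116 mm above the table; axes as the dimmer's. The guard is a round hoop (inner radius 62, outer 68 mm, 90 to 116 mm high) with one straight crossbar over the centre along the dimmer's x axis, 28 mm wide, 106 to 116 mm high, footed on the bezel at both ends.
- opening_left (a point): Middle of the D-shaped opening on the dimmer's +y side, at the guard's top, 38 mm from the knob's axis. It is 48 mm wide from crossbar to hoop (14 to 62 mm from the centre line) and about 120 mm long at the bar, narrowing towards its ends.
- opening_right (a point): Middle of the same opening on the -y side, its mirror image. Crossbar and hoop end each stroke; turn on by pushing another arm in the opposite opening (behind the two openings the arms come round in turn, every 60 degrees).
- hub (a point): Top of the knob's black hub, radius 16 mm, 103 mm above the table, under the crossbar. Three straight radial arms, 120 degrees apart, 12 mm wide, reach to 57 mm radius, 74 to 99 mm high: the red one lies in line with the pointer, two are black. Closed fingertips lowered beside an arm at 40 mm radius, tips 80 to 85 mm above the table, push it round.
- knob (a joint): Knob angle in rad: grows clockwise seen from above, 0 to 5.0 (end stops). In the dimmer's frame the pointer's direction, counterclockwise from its x axis, is 4.771 minus this value. At the start it is at least 1.5 rad short of the mark. It stays where it is left and takes about 0.2 N m to turn (5 N at 40 mm radius).
- pointer (a point): Outer tip of the red pointer stripe on the white dial disc, 80 mm from the knob's axis, seen between hoop and bezel; it turns with the knob.
- mark: The green setting mark, a flat tab on the bezel, 24 mm long radially, 16 mm wide, its middle 94 mm from the knob's axis, on the dimmer's +y side (up to 34 degrees either way). Origin on the knob's axis at the bezel's top, 90 mm high; its x axis points outwards through the middle of the tab. The pointer is set when it points in this direction.
- vase: White glazed vase, 120 mm high, 0.25 to 0.5 kg, standing on the guard's crossbar and blocking the openings. Origin: centre of its flat underside (60 mm across). Belly 76 mm across at 30 mm height, round neck 30 mm across from 85 to 115 mm above the underside, lip 38 mm at the top; best gripped by the neck from above.
- plinth_top (a point): Centre of the top of the photo plinth, 100 mm above the table: black square plate 70 x 70 x 8 mm on a dark wooden column 50 mm square with a foot 130 mm square, fixed. Axes as the plinth's sides, z up.
- plinth: The plinth itself: origin on the table under the middle of its top.
- blue_cup: Blue glazed cup, 84 mm across, 75 mm high, standing beside the dimmer on its +y side. Origin: centre of its underside.
- clay_bowl: Terracotta bowl, 120 mm across, 50 mm high, beyond the plinth. Origin: centre of its underside.
- brown_jar: Brown jar, 72 mm across, 100 mm high, beyond the dimmer's far end. Origin: centre of its underside.
There are look-alikes about, which are no part of the job. There is more than one size of the vase; the one meant has the size given above. Of the things that look like the blue_cup, take the one that is nearest to the robot's base at the start.

How it is judged:
By the outcome, as a careful person would: the job done as asked, in the order asked, and still so for the second after the job is handed in, with the robot touching nothing.
It also fails if it takes over 72 s, if anything falls off the work surface, if the arm or the gripper's body presses on something with over 40 N, if the wrist force passes 120 N, or if a joint passes its speed limit or range.

## Robot

A 7-joint arm with a two-finger parallel gripper is mounted at the origin on the work surface. World frame = base frame: x ahead of the robot, y to its left, z up, the work surface at z = 0. Lengths are in m, angles in rad, forces in N, time in s.
With the tool pointing down it reaches from about 0.4 to 0.85 m from the base axis. Payload 4.4 kg.
Tool frame: the origin (TCP) lies on the centre line of the jaws, within the pads' length; the fingertips stand tip_extent ahead of it and the grasp point (between the pads) is the TCP (tip_extent is the distance from the TCP to the fingertips, in m); z points along the fingers, y is the line along which they close (so a half turn about z gives the same grasp; the last joint's range is limited). The gripper opens to 94 mm and grips with 3 to 60 N. Pads are 16 mm wide; open, the fingers measure 119 mm over their backs; the gripper's body (75 mm by 177 mm) begins 78 mm behind the grasp point.
Start: joints at [-1.26, 0.628, 0.038, 1.517, -0.027, 0.996, -0.02], TCP at [0.239, 0.604, 0.224] pointing down, gripper open.
Joint ranges: [-3.06, 3.06], [-0.37, 2.12], [-1.25, 1.32], [0.18, 2.47], [-1.1, 4.24], [0.23, 1.98], [-2.94, 2.94]. Speed limits (rad/s): [2.57, 2.57, 3.14, 3.14, 3.14, 3.14, 3.14].

## Interface

Orientations are given as [roll, pitch, yaw] about the fixed x, y, z axes, in that order (R = Rz(yaw) Ry(pitch) Rx(roll)).
In Python, from bench import * gives the robot as it stands.
- The arm moves only by the tool drive_tool, never from a script. Its argument "rows" is a list of rows, each an object with "linear": the shift along the tool's x, y, z in mm, a list of three; "turn": the turn about the tool's z in degrees; "fingers": the gripper's target within -1 to 1 (fully open at 1, half-way at 0, shut at -1). A call has 1 to 10 rows; each row is the pose to reach, as a shift and turn from the pose commanded when the call began, along the tool's axes at that moment; what a row does not reach only later rows make up. A row lasts 1/8 s, in which the tool goes at most 62.5 mm and 10.7 degrees, less where a joint would pass 70% of its speed; a pose out of reach is approached as far as the arm can. A call with a gripper value outside its range is refused whole. The fingers move at their own pace and stop on an object; "force" is the grip in N (left out, the last holds). Time passes only in rows, so rows that repeat a pose let the fingers close. It gives the time, the measured TCP pose, the force, the opening and the grip force at its end, in the units of the state.
- state(): the state, without advancing time (a new reading comes with each control period).
- read_camera(name): name is "side" or "top"; returns a dict with "frame" (420x560x3 uint8, blue, green, red), "K" (3x3 intrinsics, pixels), "R" (3x3) and "t" (3): a world point X has camera coordinates R X + t. Camera axes: x right, y down, z forward; pixel columns grow to the right and rows downward; lengths in m; the calibration is good to about 2 mm. A picture is of the moment at which its call begins. There is no depth.
- finish_job(): hands the job in; it is judged then, once.
Trained networks look in the newest picture that a camera, given by its name, has taken for a name from the list of things; names that differ only in an ending like _2 or _b are one class to them, and where a whole thing is asked for, a point or a joint stands for the part that bears it (a point fixed in the world has none). Each returns a list of dicts, best first, with "score" (0 to 1); they miss things now and then, are a little off and sometimes report something else, mostly with a low value. They report only what shows in the picture. A call takes as long as a camera call. They do not tell look-alikes from the thing itself.
- search_frame(camera, thing): "rect" ([left, top, right, bottom] in pixels, round what is visible of it).
- cut_out(camera, thing): "region" (420x560 bool, what is visible of it) and "rect" ([left, top, right, bottom] in pixels, round what is visible of it).
The state is a dict: "time": time; "joints": joint angles; "qvel": joint speeds; "effort": joint torques, N m; "ee_pos": TCP position; "eef_rot": TCP orientation; "wrist_force": force on the tool from outside, world axes, zero at the start; "moment": the same for the moment, N m; "finger_gap": opening from 0.0 (shut) to 1.0 (fully open); "gripper_force": force on a finger pad.
Only numpy, scipy, OpenCV 4.12 (cv2) and the standard library are available. Lean on these libraries where they do the work, as an engineer would, in place of code of your own. Each camera call takes 0.05 s, during which the arm holds its last target. There are 200 camera calls.

## Working session

There is one attempt and no reset: what is moved stays moved. The work goes in short steps, Python scripts to look and compute and a tool call to move; the robot and the scene stay as the last step left them, time stands still between calls to the robot, and variables do not carry over. Pictures are saved under pics/ and viewed, at most 10 in all, crops included, and the job is handed in when it is done.

Besides the shell and the picture viewer there is one more tool, called after "Request:" by a JSON object that holds its "method" and its "body", one argument or row to a line. drive_tool: Moves the arm, as the interface text tells. Its arguments: {"type":"object","properties":{"rows":{"type":"array"},"force":{"type":"number"}},"required":["rows"]}

```bash
mkdir -p pics; ls; python3 - <<'E'
from bench import *
import cv2,numpy as np
s=state();print({k:np.round(v,3).tolist() for k,v in s.items()}, )
for c in("side","top"):
    r=read_camera(c);cv2.imwrite(f"pics/{c}0.png",r["frame"]);print(c,r["K"].round(1).tolist(),r["R"].round(3).tolist(),r["t"].round(3).tolist())
    for t in("vase","plinth_top","plinth","dimmer","guard","blue_cup","clay_bowl","brown_jar","mark","pointer","knob","hub"):
        print(t,[(round(d["score"],2),np.round(d["rect"]).tolist()) for d in search_frame(c,t)][:4])
E
```

```text
pics
{'time': 0.0, 'joints': [-1.26, 0.629, 0.038, 1.518, -0.027, 0.996, -0.02], 'qvel': [-0.001, 0.0, 0.001, -0.001, -0.001, -0.0, 0.001], 'effort': [0.0, -54.972, 1.143, -18.664, -0.052, 0.023, 0.0], 'ee_pos': [0.239, 0.604, 0.224], 'eef_rot': [-3.14, -0.0, 2.765], 'wrist_force': [0.274, -0.912, 0.661], 'moment': [-0.026, -0.036, 0.016], 'gripper_force': 0.0, 'finger_gap': 1.005}
side [[502.8, 0.0, 289.4], [0.0, 502.8, 198.6], [0.0, 0.0, 1.0]] [[0.862, -0.506, -0.01], [-0.269, -0.44, -0.857], [0.429, 0.742, -0.515]] [-0.462, 0.287, 0.976]
vase [(0.8, [308.0, 150.0, 346.0, 200.0]), (0.74, [158.0, 166.0, 195.0, 222.0]), (0.73, [244.0, 158.0, 277.0, 205.0]), (0.39, [320.0, 272.0, 396.0, 352.0])]
plinth_top [(0.82, [318.0, 270.0, 398.0, 354.0]), (0.55, [423.0, 257.0, 478.0, 301.0]), (0.25, [202.0, 185.0, 337.0, 277.0])]
plinth [(0.75, [323.0, 273.0, 400.0, 352.0])]
dimmer [(0.91, [204.0, 186.0, 337.0, 277.0])]
guard [(0.97, [202.0, 187.0, 336.0, 274.0]), (0.45, [228.0, 201.0, 290.0, 235.0])]
blue_cup [(0.79, [220.0, 150.0, 248.0, 176.0]), (0.69, [225.0, 174.0, 249.0, 197.0])]
clay_bowl
[... 432 characters left out ...]
(0.68, [250.0, 210.0, 284.0, 244.0])]
plinth_top [(0.88, [369.0, 197.0, 434.0, 263.0])]
plinth [(0.63, [368.0, 193.0, 438.0, 260.0]), (0.23, [213.0, 172.0, 320.0, 288.0])]
dimmer [(0.57, [212.0, 172.0, 321.0, 288.0])]
guard [(0.56, [216.0, 172.0, 320.0, 289.0])]
blue_cup [(0.87, [116.0, 180.0, 155.0, 220.0]), (0.55, [170.0, 199.0, 205.0, 238.0]), (0.48, [368.0, 194.0, 433.0, 263.0])]
clay_bowl [(0.84, [391.0, 122.0, 432.0, 163.0])]
brown_jar [(0.67, [273.0, 147.0, 301.0, 170.0])]
mark [(0.67, [213.0, 173.0, 322.0, 288.0]), (0.45, [225.0, 240.0, 232.0, 246.0])]
pointer [(0.59, [235.0, 218.0, 302.0, 270.0])]
knob [(0.62, [234.0, 210.0, 298.0, 272.0])]
hub [(0.91, [233.0, 204.0, 299.0, 271.0])]
```

View pics/side0.png

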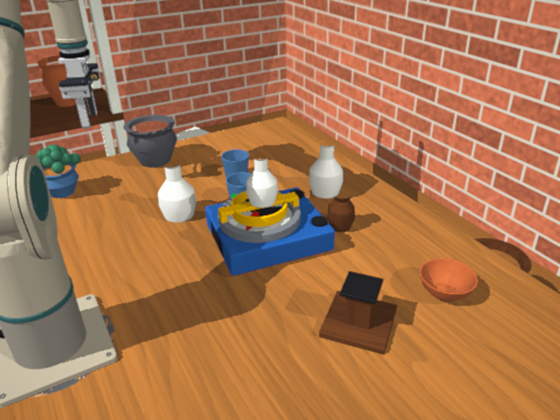

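View pics/top0.png

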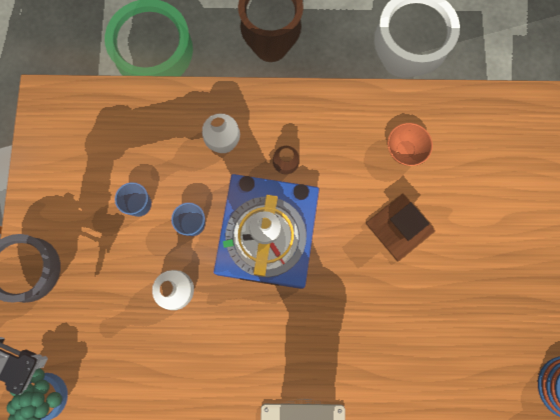

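The side view shows three white vases at about (177,195), (262,183) and (326,173). In the top view they are at (173,290), (266,227) and (221,132). The one meant is the smallest, standing on the yellow guard (side 262,183; top 266,227), since the other two stand on the table and look larger. The plinth plate is at top (408,222) and the green mark at top (228,243). I'll confirm in an enlarged crop.

```bash
python3 - <<'E'
import cv2,numpy as np
a=cv2.imread("pics/top0.png")[168:293,205:330];b=cv2.imread("pics/side0.png")[145:215,215:300]
a=cv2.resize(a,None,fx=4.5,fy=4.5,interpolation=cv2.INTER_CUBIC)
cv2.imwrite("pics/crop0.png",a)
b=cv2.resize(b,None,fx=2.7,fy=2.7,interpolation=cv2.INTER_CUBIC)
c=np.zeros((a.shape[0],a.shape[1]+b.shape[1],3),np.uint8);c[:,:a.shape[1]]=a;c[:b.shape[0],a.shape[1]:]=b
cv2.imwrite("pics/crop0.png",c);print(c.shape)
E
```

```text
(562, 792, 3)
```

View pics/crop0.png

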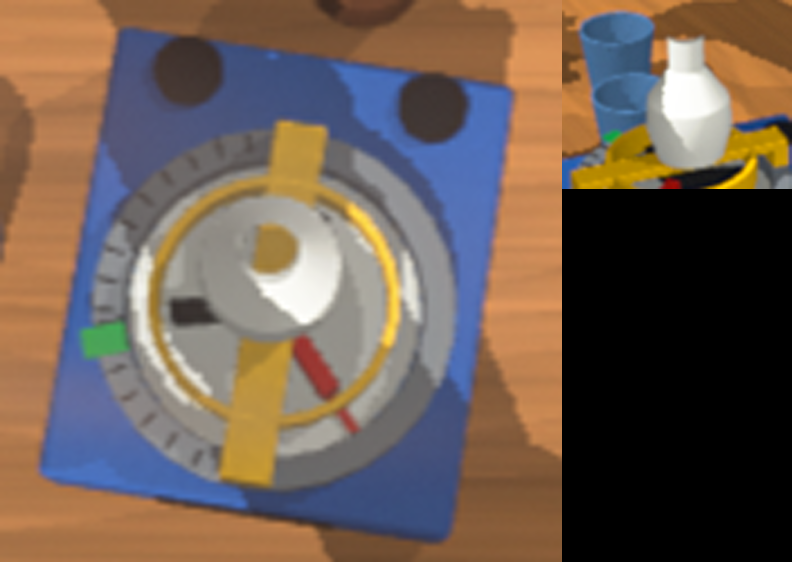

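The crop confirms the small vase on the crossbar, with its lip at crop (275,249). The green mark is at (103,340), the red pointer tip at (355,432), a black arm at about (190,311) and the red arm at about (315,365). Next I'll compute positions.

```bash
cat > h.py <<'E'
from bench import *
import cv2,numpy as np
def ray(r,uv,z):
    K,R,t=r["K"],r["R"],np.ravel(r["t"]);C=-R.T@t
    d=R.T@np.linalg.inv(K)@np.array([uv[0],uv[1],1.]);return C+d*(z-C[2])/d[2]
def proj(r,X):
    p=r["K"]@(r["R"]@np.asarray(X)+np.ravel(r["t"]));return p[:2]/p[2]
def tool(dx,dy,dz,yaw): # world shift -> tool mm (tool down, R=Rz(yaw)Rx(pi))
    c,s=np.cos(yaw),np.sin(yaw);return np.round([1e3*(c*dx+s*dy),-1e3*(-s*dx+c*dy),-1e3*dz],1)
E
python3 - <<'E'
from h import *
T=read_camera("top");S=read_camera("side")
c=lambda x,y:(205+(x+.5)/4.5-.5,168+(y+.5)/4.5-.5)
for n,p,z in(("hoop",(274.5,303),.116),("bezel",(274.5,309),.09),("barfar",(300,122),.116),("barnear",(247,485),.116),("lip",(275,249),.236),("belly",(271,268),.156),("ptr",(355,432),.074),("mark",(103,340),.09),("c1",(120,28),.068),("c2",(513,88),.068),("c3",(447,538),.068),("c4",(42,473),.068)):
    print(n,ray(T,c(*p),z).round(4))
print("lip side",ray(S,(260.6,159.8),.236).round(4))
for n,r,b in(("top",T,(360,190,440,265)),("side",S,(315,265,405,310))):
    f=r["frame"];m=np.zeros(f.shape[:2],np.uint8);m[b[1]:b[3],b[0]:b[2]]=(f.max(2)<40)[b[1]:b[3],b[0]:b[2]]
    k,l,st,ce=cv2.connectedComponentsWithStats(m);i=1+st[1:,4].argmax();print(n,st[i],ce[i],ray(r,ce[i],.1).round(4))
    ap=cv2.minAreaRect(np.argwhere(l==i)[:,::-1].astype(np.float32));bp=cv2.boxPoints(ap);print([ray(r,q,.1)[:2].round(3).tolist() for q in bp])
for t in("vase",):
  for cam,r in(("top",T),("side",S)):
    for d in cut_out(cam,t)[:4]:print(cam,d["score"],np.round(d["rect"]))
E
```

```text
hoop [0.5049 0.0935 0.116 ]
bezel [0.5053 0.0938 0.09  ]
barfar [0.6042 0.0811 0.116 ]
barnear [0.4082 0.1065 0.116 ]
lip [0.5139 0.0918 0.236 ]
belly [0.5174 0.0949 0.156 ]
ptr [0.4402 0.049  0.074 ]
mark [0.4872 0.1869 0.09  ]
c1 [0.669  0.1847 0.068 ]
c2 [ 0.6365 -0.0394  0.068 ]
c3 [ 0.3837 -0.0017  0.068 ]
c4 [0.4163 0.2202 0.068 ]
lip side [0.5101 0.079  0.236 ]Traceback (most recent call last):
  File "<stdin>", line 9, in <module>
ValueError: attempt to get argmax of an empty sequence
```

```bash
python3 - <<'E'
from h import *
from scipy.optimize import least_squares
T=read_camera("top");S=read_camera("side")
def box(r,x,y,prof,z0):
    a=np.linspace(0,2*np.pi,60);P=np.array([proj(r,(x+R*np.cos(q),y+R*np.sin(q),z0+h)) for R,h in prof for q in a]);return np.r_[P.min(0),P.max(0)]
V=[(.030,0),(.038,.03),(.015,.085),(.015,.115),(.019,.118),(.019,.12)]
for cam,r,p0 in(("top",T,(266,227)),("side",S,(262,183))):
    for d in cut_out(cam,"vase")[:5]:
        m=d["region"].astype(np.uint8)
        if abs(np.array([d["rect"][0]+d["rect"][2],d["rect"][1]+d["rect"][3]])/2-p0).max()<12:
            ys,xs=np.where(m);b=[xs.min(),ys.min(),xs.max()+1,ys.max()+1];b=np.array(b)-.5
            f=least_squares(lambda q:box(r,*q,V,.116)-b,[.51,.092]);print(cam,d["score"],b,f.x.round(4),f.fun.round(1))
for n,r,b in(("top",T,(375,190,440,245)),("side",S,(330,268,390,305))):
    f=r["frame"][b[1]:b[3],b[0]:b[2]];g=f.max(2);print(n,np.percentile(g,[1,10,25,50,75]))
    m=(g<np.percentile(g,1)+28).astype(np.uint8)
    k,l,st,ce=cv2.connectedComponentsWithStats(m);i=1+st[1:,4].argmax();pts=np.argwhere(l==i)[:,::-1]+[b[0],b[1]]
    w=np.array([ray(r,q,.1)[:2] for q in pts],np.float32);print(st[i],cv2.minAreaRect(w))
for cam,r in(("top",T),("side",S)):
  for d in cut_out(cam,"plinth_top")[:2]:
    print(cam,d["score"],np.round(d["rect"]))
a=cv2.resize(T["frame"][185:270,355:445],None,fx=4,fy=4,interpolation=2);b=cv2.resize(S["frame"][262:357,312:407],None,fx=4,fy=4,interpolation=2)
o=np.zeros((380,740,3),np.uint8);o[:340,:360]=a;o[:,360:]=b;cv2.imwrite("pics/plinth.png",o)
E
```

```text
top 0.93 [249.5 211.5 281.5 243.5] [0.5184 0.0935] [-0.2  0.   0.2 -0. ]
top 0.57 [213.5 173.5 318.5 288.5] [0.5083 0.0922] [ 36.3  42.3 -36.3 -40.7]
side 0.85 [245.5 158.5 277.5 208.5] [0.5105 0.0829] [-0.2 -3.1  0.2  2.6]
top [ 61.  62.  82. 115. 190.]
[  13    4   41   47 1163] ((0.5530264377593994, -0.24368222057819366), (0.09809200465679169, 0.08383354544639587), 38.86244583129883)
side [ 33.  37.  38.  91. 200.]
[ 10   4  42  33 928] ((0.5434491038322449, -0.2624189257621765), (0.0763058215379715, 0.0698862299323082), 38.23433303833008)
top 0.67 [367. 198. 436. 260.]
top 0.26 [210. 175. 320. 287.]
side 0.75 [318. 272. 396. 354.]
side 0.3 [420. 257. 480. 304.]
```

View pics/plinth.png

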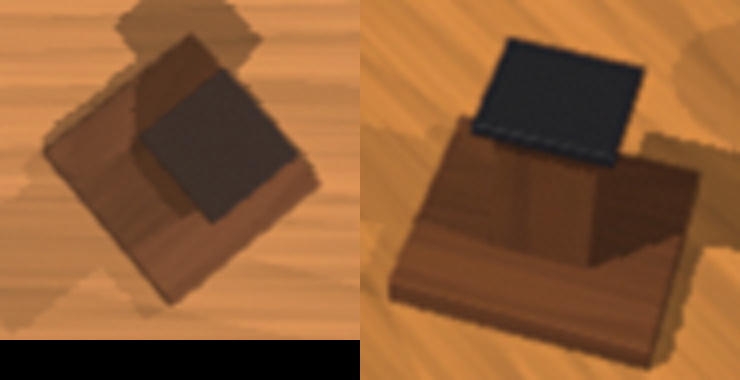

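```bash
python3 - <<'E'
from h import *
import bench
T=read_camera("top");S=read_camera("side")
print([n for n in dir(bench) if not n.startswith("__")],getattr(bench,"tip_extent",None))
print("plate",ray(T,(409.25,220.75),.1).round(4),ray(S,(361.6,285.9),.1).round(4))
def box(r,x,y,prof,z0):
    a=np.linspace(0,2*np.pi,60);P=np.array([proj(r,(x+R*np.cos(q),y+R*np.sin(q),z0+h)) for R,h in prof for q in a]);return np.r_[P.min(0),P.max(0)]
V=[(.030,0),(.038,.03),(.015,.085),(.015,.115),(.019,.118),(.019,.12)]
print("pred side",box(S,.517,.0935,V,.116).round(1), "obs 245 158.5 277 206")
c,s=np.cos(-.142),np.sin(-.142)
o=S["frame"][135:285,190:345].copy();o=cv2.resize(o,None,fx=3.8,fy=3.8,interpolation=2)
def dr(X,col):
    p=(proj(S,X)-[190,135]+.5)*3.8;cv2.circle(o,tuple(int(v) for v in p),3,col,-1)
for x in(-.11,.15):
    for y in(-.115,.115):
        for z in(0,.068):dr((.5055+c*x-s*y,.0937+s*x+c*y,z),(0,255,255))
for x in(-.1,.1):
    for y in(-.014,.014):dr((.5055+c*x-s*y,.0937+s*x+c*y,.116),(0,0,255))
for z,R in((.116,.03),(.146,.038),(.236,.019)):
    for q in np.linspace(0,6.28,13):dr((.517+R*np.cos(q),.0935+R*np.sin(q),z),(0,255,0))
cv2.imwrite("pics/ov.png",o)
E
```

```text
['Unreachable', 'cut_out', 'finish_job', 'read_camera', 'search_frame', 'state', 'tip_extent'] 0.019
plate [ 0.5465 -0.2582  0.1   ] [ 0.5464 -0.2588  0.1   ]
pred side [245.8 153.  277.9 208.3] obs 245 158.5 277 206
```

View pics/ov.png

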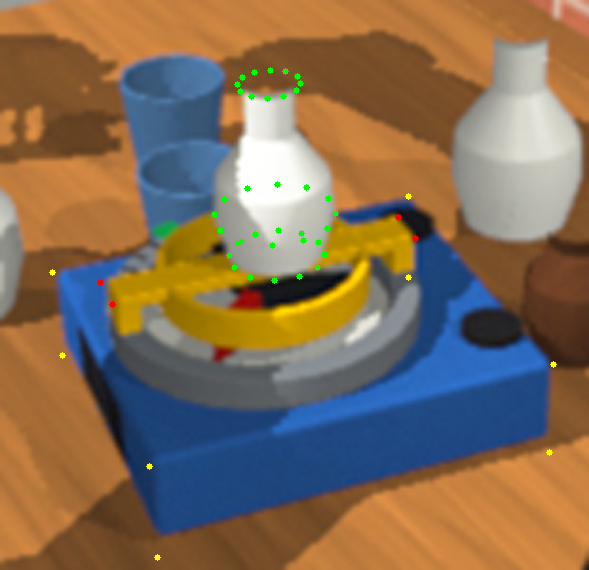

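The overlay shows the size given fits: base, belly and wood-coloured lip (crop 268,85) line up with a 120 mm vase at about (0.516, 0.093). The dimmer axis is at (0.5055, 0.0937) with yaw about -0.142, the plate is at (0.5465, -0.2585), and the knob needs about 1.98 rad clockwise. Now I'll move above the vase.

Request:
{"method": "drive_tool", "body": {
  "rows": [
    {"linear": [-10,-10,-60],"turn": 10,"fingers": 1},
    {"linear": [-50,-40,-96],"turn": 20,"fingers": 1},
    {"linear": [-95,-80,-96],"turn": 30,"fingers": 1},
    {"linear": [-145,-120,-96],"turn": 40,"fingers": 1},
    {"linear": [-195,-160,-96],"turn": 50,"fingers": 1},
    {"linear": [-245,-205,-96],"turn": 60,"fingers": 1},
    {"linear": [-295,-250,-96],"turn": 70,"fingers": 1},
    {"linear": [-345,-290,-96],"turn": 76.5,"fingers": 1},
    {"linear": [-395,-330,-96],"turn": 76.5,"fingers": 1},
    {"linear": [-446,-374,-96],"turn": 76.5,"fingers": 1}
  ],
  "force": 20
}}

```text
time: 3.05
ee_pos: [0.5075, 0.1092, 0.3208]
eef_rot: [3.141, -0.001, 1.43]
wrist_force: [1.2, 0.1, 0.1]
finger_gap: 1.0
gripper_force: 0.0
```

Request:
{"method": "drive_tool", "body": {
  "rows": [
    {"linear": [0,0,0],"turn": 0,"fingers": 1},
    {"linear": [0,0,0],"turn": 0,"fingers": 1}
  ]
}}

```text
time: 3.3
ee_pos: [0.5064, 0.1111, 0.3204]
eef_rot: [-3.141, -0.001, 1.429]
wrist_force: [0.9, 0.0, -0.1]
finger_gap: 0.999
gripper_force: 0.0
```

Request:
{"method": "drive_tool", "body": {
  "rows": [
    {"linear": [-17,12,10],"turn": 0,"fingers": 1},
    {"linear": [-17,12,50],"turn": 0,"fingers": 1},
    {"linear": [-17,12,75],"turn": 0,"fingers": 1},
    {"linear": [-17,12,95],"turn": 0,"fingers": 1},
    {"linear": [-17,12,104],"turn": 0,"fingers": 1},
    {"linear": [-17,12,104],"turn": 0,"fingers": 1}
  ]
}}

```text
time: 4.05
ee_pos: [0.5157, 0.0933, 0.2163]
eef_rot: [-3.141, -0.0, 1.432]
wrist_force: [0.7, -0.2, -0.1]
finger_gap: 1.002
gripper_force: 0.0
```

```bash
python3 - <<'E'
from h import *
S=read_camera("side");T=read_camera("top")
a=cv2.resize(S["frame"][120:220,205:305],None,fx=4,fy=4,interpolation=2);b=cv2.resize(T["frame"][180:280,215:315],None,fx=4,fy=4,interpolation=2)
cv2.imwrite("pics/g.png",np.hstack([a,b]));print(state()["ee_pos"],state()["wrist_force"])
E
```

```text
[0.51649204 0.09276735 0.21713985] [-0.46220928 -0.38114604  0.56210027]
```

View pics/g.png

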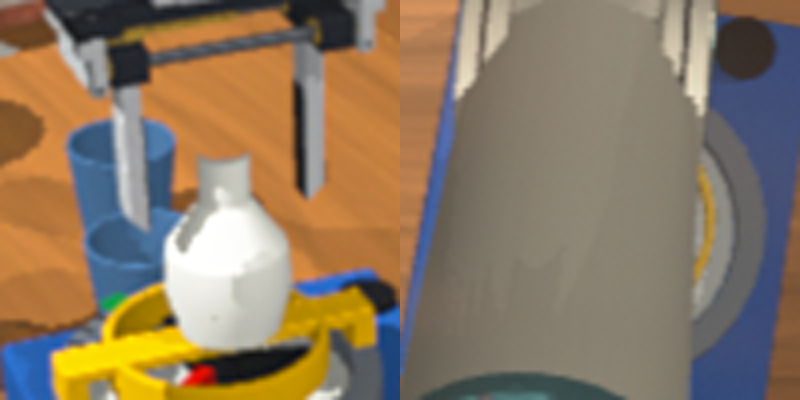

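The neck (222,175) sits between the fingertips at (142,225) and (310,192), so I'll close and lift.

Request:
{"method": "drive_tool", "body": {
  "rows": [
    {"linear": [0,0,0],"turn": 0,"fingers": -1},
    {"linear": [0,0,0],"turn": 0,"fingers": -1},
    {"linear": [0,0,0],"turn": 0,"fingers": -1},
    {"linear": [0,0,0],"turn": 0,"fingers": -1},
    {"linear": [0,0,0],"turn": 0,"fingers": -1},
    {"linear": [0,0,0],"turn": 0,"fingers": -1},
    {"linear": [0,0,0],"turn": 0,"fingers": -1},
    {"linear": [0,0,0],"turn": 0,"fingers": -1}
  ],
  "force": 25
}}

```text
time: 5.15
ee_pos: [0.5162, 0.0921, 0.2164]
eef_rot: [3.141, 0.0, 1.43]
wrist_force: [0.6, -0.1, -1.1]
finger_gap: 0.366
gripper_force: 23.9
```

The opening of 34 mm suggests the tips rest on the shoulder, so I'll regrip 6 mm higher.

Request:
{"method": "drive_tool", "body": {
  "rows": [
    {"linear": [0,0,0],"turn": 0,"fingers": 0.1},
    {"linear": [0,0,0],"turn": 0,"fingers": 0.1},
    {"linear": [0,0,-6],"turn": 0,"fingers": 0.1},
    {"linear": [0,0,-6],"turn": 0,"fingers": 0.1},
    {"linear": [0,0,-6],"turn": 0,"fingers": -1},
    {"linear": [0,0,-6],"turn": 0,"fingers": -1},
    {"linear": [0,0,-6],"turn": 0,"fingers": -1},
    {"linear": [0,0,-6],"turn": 0,"fingers": -1},
    {"linear": [0,0,-6],"turn": 0,"fingers": -1}
  ],
  "force": 25
}}

```text
time: 6.28
ee_pos: [0.5163, 0.0921, 0.2225]
eef_rot: [3.141, -0.0, 1.43]
wrist_force: [0.6, -0.2, -0.3]
finger_gap: 0.36
gripper_force: 25.0
```

Request:
{"method": "drive_tool", "body": {
  "rows": [
    {"linear": [0,0,-4],"turn": 0,"fingers": -1},
    {"linear": [0,0,-15],"turn": 0,"fingers": -1},
    {"linear": [0,0,-35],"turn": 0,"fingers": -1},
    {"linear": [0,0,-55],"turn": 0,"fingers": -1},
    {"linear": [0,0,-60],"turn": 0,"fingers": -1},
    {"linear": [0,0,-60],"turn": 0,"fingers": -1}
  ]
}}

```text
time: 7.02
ee_pos: [0.5159, 0.0922, 0.2825]
eef_rot: [-3.142, -0.0, 1.43]
wrist_force: [-0.3, 0.4, -3.2]
finger_gap: 0.362
gripper_force: 25.0
```

```bash
python3 - <<'E'
from h import *
S=read_camera("side");T=read_camera("top");s=state();p=s["ee_pos"];print(p.round(4) if hasattr(p,'round') else p,s["finger_gap"],s["gripper_force"],s["wrist_force"])
a=cv2.resize(S["frame"][80:280,180:380],None,fx=2.8,fy=2.8,interpolation=2)
for z,R in((-.1065,.03),(-.0765,.038)):
    for q in np.linspace(0,6.28,13):
        u=(proj(S,(p[0]+R*np.cos(q),p[1]+R*np.sin(q),p[2]+z))-[180,80]+.5)*2.8;cv2.circle(a,tuple(int(v) for v in u),2,(0,255,0),-1)
cv2.imwrite("pics/lift.png",a)
yaw=s["eef_rot"][2];print("to plinth",tool(.5465-p[0],-.2585-p[1],0,yaw),yaw)
E
```

```text
[0.5155 0.0921 0.2818] 0.36005480126178663 24.999587873462588 [-0.84830313  0.05615028 -3.35637673]
to plinth [-342.8   80.    -0. ] 1.4296946403040178
```

View pics/lift.png

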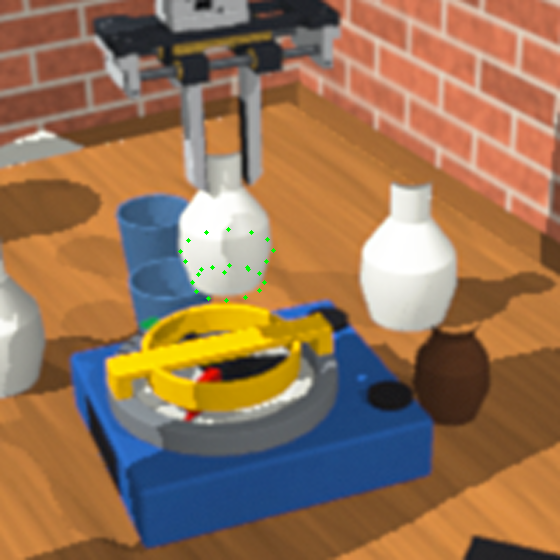

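The vase hangs upright in the grip at (225,240), where the model predicts it. Now I'll carry it to the plinth.

Request:
{"method": "drive_tool", "body": {
  "rows": [
    {"linear": [-25,6,0],"turn": 0,"fingers": -1},
    {"linear": [-70,16,0],"turn": 0,"fingers": -1},
    {"linear": [-120,28,0],"turn": 0,"fingers": -1},
    {"linear": [-170,40,0],"turn": 0,"fingers": -1},
    {"linear": [-220,51,0],"turn": 0,"fingers": -1},
    {"linear": [-265,62,0],"turn": 0,"fingers": -1},
    {"linear": [-305,71,0],"turn": 0,"fingers": -1},
    {"linear": [-330,77,0],"turn": 0,"fingers": -1},
    {"linear": [-343,80,0],"turn": 0,"fingers": -1},
    {"linear": [-343,80,0],"turn": 0,"fingers": -1}
  ]
}}

```text
time: 8.38
ee_pos: [0.5466, -0.259, 0.2818]
eef_rot: [-3.14, -0.0, 1.429]
wrist_force: [0.2, -0.3, -3.2]
finger_gap: 0.36
gripper_force: 25.0
```

Request:
{"method": "drive_tool", "body": {
  "rows": [
    {"linear": [0,0,10],"turn": 0,"fingers": -1},
    {"linear": [0,0,30],"turn": 0,"fingers": -1},
    {"linear": [0,0,50],"turn": 0,"fingers": -1},
    {"linear": [0,0,60],"turn": 0,"fingers": -1},
    {"linear": [0,0,65],"turn": 0,"fingers": -1},
    {"linear": [0,0,65],"turn": 0,"fingers": -1},
    {"linear": [0,0,65],"turn": 0,"fingers": -1}
  ]
}}

```text
time: 9.25
ee_pos: [0.5474, -0.2589, 0.2181]
eef_rot: [3.14, 0.0, 1.43]
wrist_force: [-0.3, -0.4, -1.6]
finger_gap: 0.361
gripper_force: 25.0
```

```bash
python3 - <<'E'
from h import *
S=read_camera("side");s=state();p=s["ee_pos"];print(p,s["wrist_force"])
x,y=300,215
a=cv2.resize(S["frame"][y:y+110,x:x+120],None,fx=5,fy=5,interpolation=2)
for q in np.linspace(0,6.28,13):
    u=(proj(S,(.5465+.03*np.cos(q),-.2585+.03*np.sin(q),.1))-[x,y]+.5)*5;cv2.circle(a,tuple(int(v) for v in u),2,(0,255,0),-1)
cv2.imwrite("pics/pl2.png",a);print("err",tool(.5465-p[0],-.2585-p[1],.2065-p[2],s["eef_rot"][2]))
E
```

```text
[ 0.54739377 -0.25893764  0.218083  ] [-0.11914913  0.46657688 -3.56177138]
err [ 0.3 -0.9 11.6]
```

View pics/pl2.png

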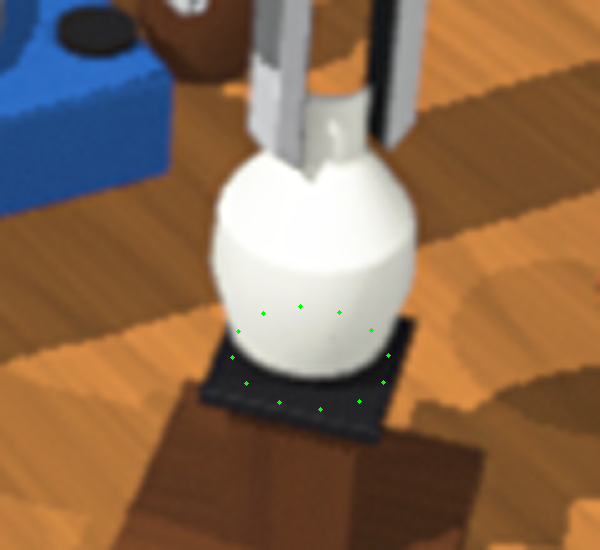

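The vase hovers about 12 mm over the plate and is centred (its base is at x≈312, the plate target at 310). I'll lower it gently.

Request:
{"method": "drive_tool", "body": {
  "rows": [
    {"linear": [0,-1,4],"turn": 0,"fingers": -1},
    {"linear": [0,-1,8],"turn": 0,"fingers": -1},
    {"linear": [0,-1,9],"turn": 0,"fingers": -1},
    {"linear": [0,-1,10],"turn": 0,"fingers": -1},
    {"linear": [0,-1,10],"turn": 0,"fingers": -1}
  ]
}}

```text
time: 9.93
ee_pos: [0.546, -0.2586, 0.2074]
eef_rot: [-3.141, -0.0, 1.43]
wrist_force: [-0.4, -0.0, -2.9]
finger_gap: 0.358
gripper_force: 25.0
```

Request:
{"method": "drive_tool", "body": {
  "rows": [
    {"linear": [0,0,0.5],"turn": 0,"fingers": -1},
    {"linear": [0,0,1],"turn": 0,"fingers": -1},
    {"linear": [0,0,1],"turn": 0,"fingers": -1}
  ]
}}

```text
time: 10.3
ee_pos: [0.5461, -0.2587, 0.2066]
eef_rot: [3.141, 0.0, 1.43]
wrist_force: [0.3, -0.4, -1.1]
finger_gap: 0.36
gripper_force: 25.0
```

Request:
{"method": "drive_tool", "body": {
  "rows": [
    {"linear": [0,0,0.5],"turn": 0,"fingers": -1},
    {"linear": [0,0,1],"turn": 0,"fingers": -1},
    {"linear": [0,0,1],"turn": 0,"fingers": -1}
  ]
}}

```text
time: 10.68
ee_pos: [0.5462, -0.2591, 0.2064]
eef_rot: [3.141, 0.0, 1.429]
wrist_force: [-2.3, 1.1, 6.0]
finger_gap: 0.359
gripper_force: 25.0
```

Contact felt. I'll release and rise.

Request:
{"method": "drive_tool", "body": {
  "rows": [
    {"linear": [0,0,0],"turn": 0,"fingers": 0.0},
    {"linear": [0,0,0],"turn": 0,"fingers": 0.4},
    {"linear": [0,0,0],"turn": 0,"fingers": 0.6},
    {"linear": [0,0,0],"turn": 0,"fingers": 0.6},
    {"linear": [0,0,0],"turn": 0,"fingers": 0.6},
    {"linear": [0,0,-20],"turn": 0,"fingers": 0.6},
    {"linear": [0,0,-60],"turn": 0,"fingers": 0.6},
    {"linear": [0,0,-90],"turn": 0,"fingers": 0.6},
    {"linear": [0,0,-90],"turn": 0,"fingers": 0.6}
  ]
}}

```text
time: 11.8
ee_pos: [0.5472, -0.2595, 0.2978]
eef_rot: [3.137, 0.001, 1.43]
wrist_force: [-0.7, 0.2, -0.3]
finger_gap: 0.801
gripper_force: 0.0
```

```bash
python3 - <<'E'
from h import *
S=read_camera("side");T=read_camera("top");s=state();p=s["ee_pos"];print(p,s["eef_rot"],s["wrist_force"])
x,y=300,215
a=cv2.resize(S["frame"][y:y+110,x:x+110],None,fx=3.2,fy=3.2,interpolation=2)
for q in np.linspace(0,6.28,13):
    u=(proj(S,(.5465+.03*np.cos(q),-.2585+.03*np.sin(q),.1))-[x,y]+.5)*3.2;cv2.circle(a,tuple(int(v) for v in u),2,(0,255,0),-1)
b=cv2.resize(T["frame"][165:290,210:340],None,fx=3.4,fy=3.4,interpolation=2)
o=np.zeros((430,a.shape[1]+b.shape[1],3),np.uint8);o[:a.shape[0],:a.shape[1]]=a;o[:b.shape[0],a.shape[1]:]=b
cv2.imwrite("pics/pl3.png",o)
E
```

```text
[ 0.54576187 -0.25825626  0.29487539] [-3.14098480e+00 -4.89348626e-04  1.42970023e+00] [ 0.12143581 -0.22270933  0.58090646]
```

View pics/pl3.png

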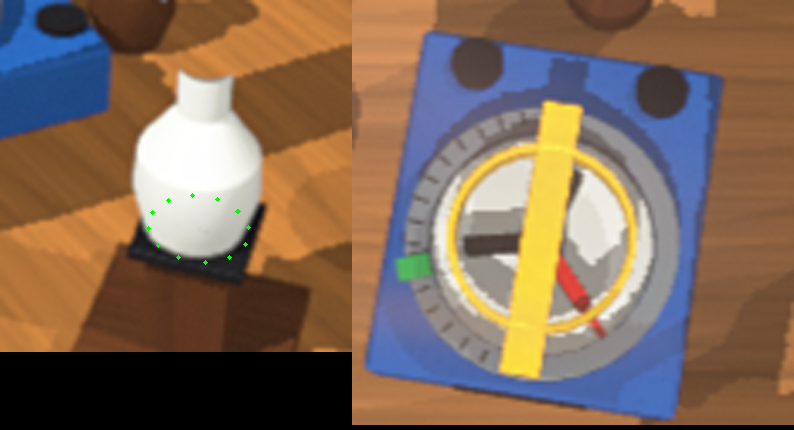

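The vase stands upright and centred on the plate. The openings are clear, with a black arm at crop (490,245) and the pointer tip at (603,336). Now I'll move over the +y opening with fingers closed.

Request:
{"method": "drive_tool", "body": {
  "rows": [
    {"linear": [50,-16,0],"turn": 0,"fingers": -1},
    {"linear": [105,-34,0],"turn": 0,"fingers": -1},
    {"linear": [160,-52,20],"turn": 0,"fingers": -1},
    {"linear": [215,-70,40],"turn": 0,"fingers": -1},
    {"linear": [270,-88,60],"turn": 0,"fingers": -1},
    {"linear": [320,-104,80],"turn": 0,"fingers": -1},
    {"linear": [355,-115,100],"turn": 0,"fingers": -1},
    {"linear": [373,-120,120],"turn": 0,"fingers": -1},
    {"linear": [373,-120,130],"turn": 0,"fingers": -1},
    {"linear": [373,-120,130],"turn": 0,"fingers": -1}
  ],
  "force": 20
}}

```text
time: 13.15
ee_pos: [0.4791, 0.1262, 0.1645]
eef_rot: [-3.14, 0.002, 1.428]
wrist_force: [-0.2, 0.2, 0.1]
finger_gap: 0.005
gripper_force: 0.0
```

```bash
cat >> h.py <<'E'
D=np.array([.5055,.0937]);Y=-.142
def dim(p):
    c,s=np.cos(Y),np.sin(Y);d=np.asarray(p)[:2]-D;return np.array([c*d[0]+s*d[1],-s*d[0]+c*d[1]])*1e3
E
python3 - <<'E'
from h import *
S=read_camera("side");s=state();p=s["ee_pos"];print("dimmer xy",dim(p).round(1),"z",p[2],"yaw",s["eef_rot"][2],s["finger_gap"])
x,y=190,110
a=cv2.resize(S["frame"][y:y+150,x:x+155],None,fx=3.8,fy=3.8,interpolation=2)
u=(proj(S,(p[0],p[1],p[2]-.019))-[x,y]+.5)*3.8;cv2.circle(a,tuple(int(v) for v in u),3,(0,255,0),-1)
u=(proj(S,(p[0],p[1],.083))-[x,y]+.5)*3.8;cv2.circle(a,tuple(int(v) for v in u),3,(255,0,255),-1)
cv2.imwrite("pics/ins.png",a)
E
```

```text
dimmer xy [-30.   28.4] z 0.16527476224743579 yaw 1.4275227000068949 0.004681271772713013
```

View pics/ins.png

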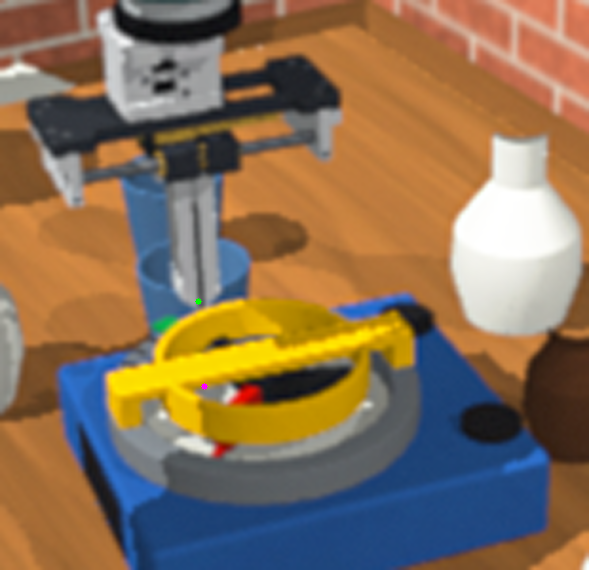

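The closed fingers (tip at 197,300) are above the +y opening, with the planned point behind the crossbar. I'll lower carefully.

Request:
{"method": "drive_tool", "body": {
  "rows": [
    {"linear": [0,-1,20],"turn": 0,"fingers": -1},
    {"linear": [0,-1,30],"turn": 0,"fingers": -1},
    {"linear": [0,-1,38],"turn": 0,"fingers": -1},
    {"linear": [0,-1,42],"turn": 0,"fingers": -1},
    {"linear": [0,-1,46],"turn": 0,"fingers": -1},
    {"linear": [0,-1,48],"turn": 0,"fingers": -1}
  ]
}}

```text
time: 13.95
ee_pos: [0.4788, 0.1278, 0.1174]
eef_rot: [3.141, -0.0, 1.43]
wrist_force: [0.0, 0.4, 0.3]
finger_gap: 0.005
gripper_force: 0.0
```

Request:
{"method": "drive_tool", "body": {
  "rows": [
    {"linear": [0,0,3],"turn": 0,"fingers": -1},
    {"linear": [0,0,6],"turn": 0,"fingers": -1},
    {"linear": [0,0,9],"turn": 0,"fingers": -1},
    {"linear": [0,0,12],"turn": 0,"fingers": -1},
    {"linear": [0,0,15],"turn": 0,"fingers": -1},
    {"linear": [0,0,15],"turn": 0,"fingers": -1}
  ]
}}

```text
time: 14.7
ee_pos: [0.4786, 0.1277, 0.1022]
eef_rot: [-3.141, 0.0, 1.43]
wrist_force: [-0.3, 0.7, -1.3]
finger_gap: 0.008
gripper_force: 0.0
```

Request:
{"method": "drive_tool", "body": {
  "rows": [
    {"linear": [2,4,0],"turn": 0,"fingers": -1},
    {"linear": [4,8,0],"turn": 0,"fingers": -1},
    {"linear": [6,12,0],"turn": 0,"fingers": -1},
    {"linear": [8,16,0],"turn": 0,"fingers": -1},
    {"linear": [9,20,0],"turn": 0,"fingers": -1}
  ]
}}

```text
time: 15.32
ee_pos: [0.4959, 0.1327, 0.1018]
eef_rot: [-3.133, 0.003, 1.429]
wrist_force: [-8.8, -2.2, 5.1]
finger_gap: 0.005
gripper_force: 4.1
```

Request:
{"method": "drive_tool", "body": {
  "rows": [
    {"linear": [0,4,0],"turn": 0,"fingers": -1},
    {"linear": [0,8,0],"turn": 0,"fingers": -1},
    {"linear": [0,12,0],"turn": 0,"fingers": -1},
    {"linear": [0,16,0],"turn": 0,"fingers": -1},
    {"linear": [0,19,0],"turn": 0,"fingers": -1},
    {"linear": [0,19,0],"turn": 0,"fingers": -1}
  ]
}}

```text
time: 16.08
ee_pos: [0.5135, 0.1317, 0.1011]
eef_rot: [-3.131, 0.001, 1.43]
wrist_force: [-6.9, 0.9, -0.6]
finger_gap: 0.001
gripper_force: 3.0
```

Request:
{"method": "drive_tool", "body": {
  "rows": [
    {"linear": [0,-3,0],"turn": 0,"fingers": -1},
    {"linear": [0,-3,-15],"turn": 0,"fingers": -1},
    {"linear": [0,-3,-50],"turn": 0,"fingers": -1},
    {"linear": [-30,-3,-70],"turn": 0,"fingers": -1},
    {"linear": [-90,-3,-70],"turn": 0,"fingers": -1},
    {"linear": [-150,-3,-70],"turn": 0,"fingers": -1},
    {"linear": [-190,-3,-70],"turn": 0,"fingers": -1},
    {"linear": [-190,-3,-70],"turn": 0,"fingers": -1}
  ]
}}

```text
time: 17.08
ee_pos: [0.4901, -0.0611, 0.1743]
eef_rot: [3.137, 0.002, 1.422]
wrist_force: [-0.7, 0.5, 0.5]
finger_gap: 0.003
gripper_force: 0.0
```

```bash
cat >> h.py <<'E'
def measure():
    T=read_camera("top");cv2.imwrite("pics/m.png",T["frame"]);f=cv2.resize(T["frame"],None,fx=4,fy=4,interpolation=2)
    hsv=cv2.cvtColor(f,cv2.COLOR_BGR2HSV).astype(int);h,sa,v=hsv[...,0],hsv[...,1],hsv[...,2]
    def polar(mask,z,r0,r1):
        ys,xs=np.where(mask);P=np.array([dim(ray(T,((x+.5)/4-.5,(y+.5)/4-.5),z)) for x,y in zip(xs,ys)])
        r=np.hypot(*P.T);P=P[(r>r0)&(r<r1)];a=P.mean(0) if len(P) else np.array([np.nan]*2);return len(P),np.degrees(np.arctan2(a[1],a[0])).round(1),a.round(1)
    roi=np.zeros(h.shape,bool);roi[680:1170,830:1310]=1
    red=roi&((h<6)|(h>174))&(sa>140)&(v>60);grn=roi&(h>45)&(h<80)&(sa>100)
    print("stripe",polar(red,.074,67,84),"arm",polar(red,.099,20,58),"mark",polar(grn,.09,78,110))
E
python3 - <<'E'
from h import *
measure();s=state();p=s["ee_pos"];print(p,dim(p),s["wrist_force"])
for n in("side","top"):
    read_camera(n);print([(d["score"],np.round(d["rect"])) for d in search_frame(n,"pointer")][:2])
E
```

```text
Traceback (most recent call last):
  File "h.py", line 21, in measure
    print("stripe",polar(red,.074,67,84),"arm",polar(red,.099,20,58),"mark",polar(grn,.09,78,110))
                   ~~~~~^^^^^^^^^^^^^^^^
  File "h.py", line 18, in polar
    r=np.hypot(*P.T);P=P[(r>r0)&(r<r1)];a=P.mean(0) if len(P) else np.array([np.nan]*2);return len(P),np.degrees(np.arctan2(a[1],a[0])).round(1),a.round(1)
TypeError: hypot() takes from 2 to 3 positional arguments but 0 were given
```

```bash
sed -i 's/for x,y in zip(xs,ys)\])/for x,y in zip(xs,ys)]).reshape(-1,2)/; s/T=read_camera("top");cv2.imwrite("pics\/m.png",T\["frame"\]);/T=T or read_camera("top");cv2.imwrite("pics\/m.png",T["frame"]);/; s/def measure()/def measure(T=None)/' h.py
python3 - <<'E'
from h import *
T=read_camera("top");measure(T)
f=T["frame"];T0=dict(T);T0["frame"]=cv2.imread("pics/top0.png");measure(T0)
# sample dial annulus around r=75 mm for both images
c,s=np.cos(Y),np.sin(Y)
for a in range(90,260,6):
    out=[]
    for r,z in((.075,.074),(.050,.099)):
        x,y=r*np.cos(np.radians(a)),r*np.sin(np.radians(a));u=np.round(proj(T,(D[0]+c*x-s*y,D[1]+s*x+c*y,z))).astype(int);out.append(f[u[1],u[0]].tolist()+T0["frame"][u[1],u[0]].tolist())
    print(a,out)
for n in("side","top"):
    read_camera(n);print([(round(d["score"],2),np.round(d["rect"])) for d in search_frame(n,"pointer")][:2])
E
```

```text
stripe (0, np.float64(nan), array([nan, nan])) arm (0, np.float64(nan), array([nan, nan])) mark (955, np.float64(109.0), array([-30.9,  89.6]))
stripe (70, np.float64(-137.4), array([-53.3, -49.1])) arm (844, np.float64(-137.9), array([-29.1, -26.3])) mark (966, np.float64(109.1), array([-30.9,  89.2]))
90 [[232, 237, 239, 234, 240, 240], [166, 177, 181, 132, 140, 142]]
96 [[233, 239, 240, 220, 228, 228], [133, 142, 147, 49, 52, 58]]
102 [[233, 239, 239, 219, 227, 228], [135, 143, 147, 47, 50, 56]]
108 [[233, 239, 240, 220, 227, 228], [134, 142, 146, 50, 53, 58]]
114 [[200, 210, 213, 180, 189, 191], [135, 143, 147, 137, 144, 146]]
120 [[189, 199, 203, 169, 178, 181], [134, 142, 146, 138, 145, 147]]
126 [[154, 163, 170, 134, 141, 146], [135, 143, 147, 137, 144, 146]]
132 [[143, 154, 163, 133, 142, 149], [134, 142, 148, 137, 144, 148]]
138 [[131, 142, 152, 132, 141, 148], [134, 142, 149, 136, 143, 147]]
144 [[131, 143, 153, 133, 142, 149], [133, 142, 149, 137, 144, 148]]
150 [[132, 143, 153, 134, 142, 149], [133, 143, 150, 136, 144, 148]]
156 [[132, 144, 153, 134, 143, 150], [133, 143,
[... 593 characters left out ...]
[132, 143, 148, 138, 146, 148]]
216 [[135, 144, 151, 151, 159, 162], [133, 143, 148, 61, 68, 120]]
222 [[146, 156, 162, 62, 69, 152], [133, 142, 147, 53, 58, 154]]
228 [[146, 156, 160, 150, 159, 162], [134, 143, 147, 72, 77, 143]]
234 [[134, 143, 147, 138, 147, 150], [134, 142, 147, 139, 146, 148]]
240 [[132, 141, 145, 138, 147, 150], [134, 143, 147, 137, 145, 148]]
246 [[184, 196, 199, 139, 147, 150], [136, 143, 148, 137, 144, 148]]
252 [[136, 144, 148, 138, 144, 148], [135, 143, 146, 137, 144, 147]]
258 [[191, 202, 206, 138, 145, 149], [144, 153, 156, 147, 154, 157]]
[(0.92, array([227., 204., 283., 230.])), (0.46, array([226., 176., 257., 194.]))]
[(0.92, array([232., 206., 301., 270.]))]
```

```bash
cat >> h.py <<'E'
def arms(T=None):
    T=T or read_camera("top");f=cv2.resize(T["frame"],None,fx=4,fy=4,interpolation=2).astype(int);c,s=np.cos(Y),np.sin(Y)
    A=np.arange(0,360,1.);R=np.arange(.026,.053,.003);M=np.zeros((len(A),len(R),3))
    for i,a in enumerate(np.radians(A)):
        for j,r in enumerate(R):
            x,y=r*np.cos(a),r*np.sin(a);u=((proj(T,(D[0]+c*x-s*y,D[1]+s*x+c*y,.099))+.5)*4).astype(int);M[i,j]=f[u[1],u[0]]
    blk=(M.max(2)<95).mean(1);red=((M[...,2]>1.6*M[...,1])&(M[...,2]>70)).mean(1)
    for n,b in(("black",blk),("red",red)):
        on=A[b>.6];print(n,[(g[0],g[-1]) for g in np.split(on,np.where(np.diff(on)>3)[0]+1) if len(g)])
E
python3 - <<'E'
from h import *
T=read_camera("top");arms(T);T0=dict(T);T0["frame"]=cv2.imread("pics/top0.png");arms(T0)
E
```

```text
black [(np.float64(48.0), np.float64(60.0)), (np.float64(286.0), np.float64(302.0))]
red []
black [(np.float64(104.0), np.float64(111.0))]
red [(np.float64(214.0), np.float64(230.0))]
```

Arms are at 54° and 294°, so the pointer is at about 174° and 65° remain. I'll continue with the same arm in the +y opening.

Request:
{"method": "drive_tool", "body": {
  "rows": [
    {"linear": [45,-4,0],"turn": 0,"fingers": -1},
    {"linear": [100,-8,0],"turn": 0,"fingers": -1},
    {"linear": [155,-12,0],"turn": 0,"fingers": -1},
    {"linear": [185,-15,0],"turn": 0,"fingers": -1},
    {"linear": [189,-15,10],"turn": 0,"fingers": -1},
    {"linear": [189,-15,20],"turn": 0,"fingers": -1},
    {"linear": [189,-15,20],"turn": 0,"fingers": -1}
  ]
}}

```text
time: 18.3
ee_pos: [0.4999, 0.1306, 0.1515]
eef_rot: [-3.14, 0.002, 1.427]
wrist_force: [-0.1, 0.7, -0.3]
finger_gap: 0.001
gripper_force: 0.0
```

```bash
python3 -c "
from h import *
s=state();print(dim(s['ee_pos']),s['ee_pos'])"
```

```text
[-10.75889706  35.77579856] [0.4999125  0.13063835 0.15145252]
```

Request:
{"method": "drive_tool", "body": {
  "rows": [
    {"linear": [0,0,15],"turn": 0,"fingers": -1},
    {"linear": [0,0,25],"turn": 0,"fingers": -1},
    {"linear": [0,0,33],"turn": 0,"fingers": -1},
    {"linear": [0,0,40],"turn": 0,"fingers": -1},
    {"linear": [0,0,46],"turn": 0,"fingers": -1},
    {"linear": [0,0,49],"turn": 0,"fingers": -1},
    {"linear": [0,0,49],"turn": 0,"fingers": -1}
  ]
}}

```text
time: 19.18
ee_pos: [0.5006, 0.1327, 0.1034]
eef_rot: [-3.141, 0.0, 1.43]
wrist_force: [1.2, 0.6, -0.1]
finger_gap: 0.006
gripper_force: 0.0
```

Request:
{"method": "drive_tool", "body": {
  "rows": [
    {"linear": [0,4,0],"turn": 0,"fingers": -1},
    {"linear": [-1,8,0],"turn": 0,"fingers": -1},
    {"linear": [-1,12,0],"turn": 0,"fingers": -1},
    {"linear": [-2,16,0],"turn": 0,"fingers": -1},
    {"linear": [-3,20,0],"turn": 0,"fingers": -1},
    {"linear": [-3,24,0],"turn": 0,"fingers": -1},
    {"linear": [-4,28,0],"turn": 0,"fingers": -1},
    {"linear": [-5,31,0],"turn": 0,"fingers": -1},
    {"linear": [-5,34,0],"turn": 0,"fingers": -1},
    {"linear": [-5,34,0],"turn": 0,"fingers": -1}
  ]
}}

```text
time: 20.42
ee_pos: [0.5302, 0.1246, 0.1024]
eef_rot: [-3.134, -0.001, 1.431]
wrist_force: [-5.4, 3.4, -0.7]
finger_gap: 0.006
gripper_force: 2.4
```

Request:
{"method": "drive_tool", "body": {
  "rows": [
    {"linear": [0,-5,0],"turn": 0,"fingers": -1},
    {"linear": [0,-6,-15],"turn": 0,"fingers": -1},
    {"linear": [0,-6,-45],"turn": 0,"fingers": -1},
    {"linear": [-30,-6,-70],"turn": 0,"fingers": -1},
    {"linear": [-90,-6,-70],"turn": 0,"fingers": -1},
    {"linear": [-150,-6,-70],"turn": 0,"fingers": -1},
    {"linear": [-190,-6,-70],"turn": 0,"fingers": -1},
    {"linear": [-190,-6,-70],"turn": 0,"fingers": -1}
  ]
}}

```text
time: 21.42
ee_pos: [0.5011, -0.0692, 0.1751]
eef_rot: [3.138, 0.002, 1.422]
wrist_force: [0.3, -0.3, 0.2]
finger_gap: 0.007
gripper_force: 0.0
```

```bash
python3 -c "
from h import *
T=read_camera('top');measure(T);arms(T)
s=state();print(dim(s['ee_pos']),s['ee_pos'])"
```

```text
stripe (15, np.float64(145.6), array([-56.9,  39. ])) arm (686, np.float64(145.3), array([-34.9,  24.2])) mark (956, np.float64(109.0), array([-30.9,  89.6]))
black [(np.float64(259.0), np.float64(276.0))]
red [(np.float64(137.0), np.float64(152.0))]
[  18.63632808 -159.09396242] [ 0.50143325 -0.06643014  0.17475318]
```

Request:
{"method": "drive_tool", "body": {
  "rows": [
    {"linear": [40,2,0],"turn": 0,"fingers": -1},
    {"linear": [90,4,0],"turn": 0,"fingers": -1},
    {"linear": [120,5,0],"turn": 0,"fingers": -1},
    {"linear": [125,6,15],"turn": 0,"fingers": -1},
    {"linear": [125,6,23],"turn": 0,"fingers": -1},
    {"linear": [125,6,23],"turn": 0,"fingers": -1}
  ]
}}

```text
time: 22.22
ee_pos: [0.5236, 0.057, 0.1496]
eef_rot: [-3.14, 0.001, 1.427]
wrist_force: [0.2, -0.2, 0.2]
finger_gap: 0.005
gripper_force: 0.0
```

```bash
python3 -c "
from h import *
s=state();print(dim(s['ee_pos']),s['ee_pos'])"
```

```text
[ 23.11389403 -33.79531482] [0.52359843 0.05697368 0.14964177]
```

Request:
{"method": "drive_tool", "body": {
  "rows": [
    {"linear": [0,1,15],"turn": 0,"fingers": -1},
    {"linear": [0,1,25],"turn": 0,"fingers": -1},
    {"linear": [0,1,33],"turn": 0,"fingers": -1},
    {"linear": [0,1,40],"turn": 0,"fingers": -1},
    {"linear": [0,1,45],"turn": 0,"fingers": -1},
    {"linear": [0,1,47],"turn": 0,"fingers": -1},
    {"linear": [0,1,47],"turn": 0,"fingers": -1}
  ]
}}

```text
time: 23.1
ee_pos: [0.5255, 0.0585, 0.1035]
eef_rot: [3.142, -0.0, 1.43]
wrist_force: [-0.3, -0.3, 0.5]
finger_gap: 0.008
gripper_force: 0.0
```

Request:
{"method": "drive_tool", "body": {
  "rows": [
    {"linear": [0,-4,0],"turn": 0,"fingers": -1},
    {"linear": [0,-8,0],"turn": 0,"fingers": -1},
    {"linear": [0,-12,0],"turn": 0,"fingers": -1},
    {"linear": [0,-16,0],"turn": 0,"fingers": -1},
    {"linear": [0,-19,0],"turn": 0,"fingers": -1},
    {"linear": [0,-22,0],"turn": 0,"fingers": -1},
    {"linear": [0,-25,0],"turn": 0,"fingers": -1},
    {"linear": [0,-25,0],"turn": 0,"fingers": -1}
  ]
}}

```text
time: 24.1
ee_pos: [0.5057, 0.0614, 0.1046]
eef_rot: [3.131, -0.001, 1.429]
wrist_force: [7.9, -0.8, -3.9]
finger_gap: 0.011
gripper_force: 3.3
```

```bash
python3 -c "
from h import *
s=state();print(dim(s['ee_pos']),s['ee_pos'],s['wrist_force'])
x,y=-dim(s['ee_pos']);X=x+12.5;Yc=y-8;r=np.hypot(X,Yc);print('arm est',np.degrees(np.arctan2(Yc,X)-np.arcsin(6/r)))
T=read_camera('top');measure(T)"
```

```text
[  4.73463525 -31.90231448] [0.50567206 0.06144872 0.10461948] [ 7.94085216 -0.79181429 -3.85575792]
arm est 58.18999064251318
stripe (0, np.float64(nan), array([nan, nan])) arm (0, np.float64(nan), array([nan, nan])) mark (993, np.float64(109.1), array([-30.9,  89. ]))
```

Request:
{"method": "drive_tool", "body": {
  "rows": [
    {"linear": [0,5,0],"turn": 0,"fingers": -1},
    {"linear": [0,6,-15],"turn": 0,"fingers": -1},
    {"linear": [0,6,-45],"turn": 0,"fingers": -1},
    {"linear": [-30,6,-70],"turn": 0,"fingers": -1},
    {"linear": [-80,6,-70],"turn": 0,"fingers": -1},
    {"linear": [-125,6,-70],"turn": 0,"fingers": -1},
    {"linear": [-125,6,-70],"turn": 0,"fingers": -1}
  ]
}}

```text
time: 25.02
ee_pos: [0.4875, -0.0663, 0.1746]
eef_rot: [-3.141, 0.001, 1.423]
wrist_force: [0.1, 1.0, 0.2]
finger_gap: 0.005
gripper_force: 0.0
```

```bash
python3 -c "
from h import *
T=read_camera('top');measure(T);arms(T)
s=state();print(dim(s['ee_pos']),s['ee_pos'])"
```

```text
stripe (79, np.float64(116.8), array([-33.6,  66.7])) arm (1205, np.float64(117.5), array([-17.8,  34.1])) mark (954, np.float64(109.1), array([-30.9,  89.6]))
black [(np.float64(230.0), np.float64(247.0))]
red [(np.float64(108.0), np.float64(127.0))]
[   5.01373461 -158.33105781] [ 0.48805574 -0.063747    0.17421227]
```

Request:
{"method": "drive_tool", "body": {
  "rows": [
    {"linear": [40,3,0],"turn": 0,"fingers": -1},
    {"linear": [90,6,0],"turn": 0,"fingers": -1},
    {"linear": [120,9,0],"turn": 0,"fingers": -1},
    {"linear": [124,9,15],"turn": 0,"fingers": -1},
    {"linear": [124,9,23],"turn": 0,"fingers": -1},
    {"linear": [124,9,23],"turn": 0,"fingers": -1}
  ]
}}

```text
time: 25.82
ee_pos: [0.5142, 0.0574, 0.1496]
eef_rot: [-3.139, 0.001, 1.427]
wrist_force: [0.9, 1.8, 0.4]
finger_gap: 0.006
gripper_force: 0.0
```

Request:
{"method": "drive_tool", "body": {
  "rows": [
    {"linear": [0,0,15],"turn": 0,"fingers": -1},
    {"linear": [0,0,25],"turn": 0,"fingers": -1},
    {"linear": [0,0,33],"turn": 0,"fingers": -1},
    {"linear": [0,0,40],"turn": 0,"fingers": -1},
    {"linear": [0,0,45],"turn": 0,"fingers": -1},
    {"linear": [0,0,47],"turn": 0,"fingers": -1},
    {"linear": [0,0,47],"turn": 0,"fingers": -1}
  ]
}}

```text
time: 26.7
ee_pos: [0.5155, 0.0589, 0.1035]
eef_rot: [3.142, -0.0, 1.43]
wrist_force: [0.3, -0.0, -0.4]
finger_gap: 0.003
gripper_force: 0.0
```

```bash
python3 -c "
from h import *
s=state();print(dim(s['ee_pos']),s['ee_pos'],s['wrist_force'])"
```

```text
[ 14.81450963 -33.03049459] [0.51549082 0.05890536 0.10348034] [ 0.34280636 -0.03486313 -0.39154657]
```

Request:
{"method": "drive_tool", "body": {
  "rows": [
    {"linear": [0,-4,0],"turn": 0,"fingers": -1},
    {"linear": [0,-8,0],"turn": 0,"fingers": -1},
    {"linear": [0,-11,0],"turn": 0,"fingers": -1},
    {"linear": [0,-14,0],"turn": 0,"fingers": -1},
    {"linear": [0,-16,0],"turn": 0,"fingers": -1},
    {"linear": [0,-18,0],"turn": 0,"fingers": -1},
    {"linear": [0,-18,0],"turn": 0,"fingers": -1}
  ]
}}

```text
time: 27.58
ee_pos: [0.502, 0.0607, 0.1044]
eef_rot: [3.132, -0.0, 1.429]
wrist_force: [7.0, -1.1, -1.6]
finger_gap: 0.004
gripper_force: 3.0
```

```bash
cat >> h.py <<'E'
def est():
    s=state();x,y=-dim(s['ee_pos']);X=x+12.5;Yc=y-8;r=np.hypot(X,Yc);print(-x,-y,'arm est',np.degrees(np.arctan2(Yc,X)-np.arcsin(6/r)),s['wrist_force'])
E
python3 -c "
from h import *
est();est()"
```

```text
1.2246444522474422 -33.132420016618354 arm est 53.25623070345362 [ 7.02845209 -1.11968726 -1.64810059]
1.2246444522474422 -33.132420016618354 arm est 53.25623070345362 [ 7.02845209 -1.11968726 -1.64810059]
```

Request:
{"method": "drive_tool", "body": {
  "rows": [
    {"linear": [0,-1,0],"turn": 0,"fingers": -1},
    {"linear": [0,-1.8,0],"turn": 0,"fingers": -1},
    {"linear": [0,-1.8,0],"turn": 0,"fingers": -1}
  ]
}}

```text
time: 27.95
ee_pos: [0.5004, 0.061, 0.1045]
eef_rot: [3.132, -0.0, 1.429]
wrist_force: [6.9, -0.6, -1.2]
finger_gap: 0.005
gripper_force: 2.9
```

Request:
{"method": "drive_tool", "body": {
  "rows": [
    {"linear": [0,5,0],"turn": 0,"fingers": -1},
    {"linear": [0,6,-15],"turn": 0,"fingers": -1},
    {"linear": [0,6,-45],"turn": 0,"fingers": -1},
    {"linear": [-30,6,-70],"turn": 0,"fingers": -1},
    {"linear": [-80,6,-70],"turn": 0,"fingers": -1},
    {"linear": [-125,6,-70],"turn": 0,"fingers": -1},
    {"linear": [-125,6,-70],"turn": 0,"fingers": -1}
  ]
}}

```text
time: 28.82
ee_pos: [0.4826, -0.0665, 0.1745]
eef_rot: [-3.141, 0.001, 1.423]
wrist_force: [0.8, 0.8, 0.2]
finger_gap: 0.005
gripper_force: 0.0
```

```bash
python3 -c "
from h import *
T=read_camera('top');measure(T);arms(T)
T=read_camera('top');measure(T)
s=state();print(dim(s['ee_pos']),s['ee_pos'])
V=read_camera('side');print('plinth',proj(V,(.5465,-.2585,.16)))
for t in('vase','blue_cup','clay_bowl','brown_jar'): print(t,[(round(d['score'],2),np.round(d['rect'])) for d in search_frame('side',t)][:3])"
```

```text
stripe (100, np.float64(109.8), array([-25.7,  71.4])) arm (1253, np.float64(110.6), array([-13.6,  36.1])) mark (955, np.float64(109.1), array([-30.9,  89.5]))
black [(np.float64(222.0), np.float64(239.0))]
red [(np.float64(101.0), np.float64(121.0))]
stripe (102, np.float64(109.8), array([-25.6,  71.4])) arm (1250, np.float64(110.6), array([-13.6,  36. ])) mark (960, np.float64(109.1), array([-31. ,  89.5]))
[   0.36964704 -157.75346059] [ 0.48354014 -0.06251797  0.17387536]
plinth [363.60224469 261.09212985]
vase [(0.88, array([156., 168., 195., 222.])), (0.72, array([344., 239., 380., 294.])), (0.67, array([311., 147., 342., 200.]))]
blue_cup [(0.75, array([227., 177., 243., 191.])), (0.65, array([222., 150., 246., 176.]))]
clay_bowl [(0.82, array([422., 259., 477., 302.]))]
brown_jar [(0.72, array([329., 198., 356., 233.]))]
```

The pointer reads 109.8° against the mark at 109.1°, about 1 mm apart at the tip. The vase stands on the plinth, the other pots are where they were, and the arm is clear.

```bash
python3 -c "
from bench import *
print(finish_job())"
```

```text
the job is handed in; nothing more can be done
None
```

The job is handed in at about 29 s: the vase stands upright on the middle of the plinth, the red pointer is within about 1° of the green mark and did not run past it, and the other pots showed no sign of having moved.

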